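# Make up a spray-gun cup in the base-coat stand

### The arm

A 7-joint arm with a two-finger parallel gripper is mounted at the origin on the work surface. World frame = base frame: x ahead of the robot, y to its left, z up, the work surface at z = 0. Lengths are in mm, angles in rad, forces in N, time in s.
With the tool pointing down it reaches from about 400 to 875 mm from the base axis. Payload 4.4 kg.
Tool frame: the origin (TCP) lies at the very end of the fingers, on their centre line; the grasp point (between the pads) lies 19 mm behind it; z points along the fingers, y is the line along which they close (so a half turn about z gives the same grasp; the last joint's range is limited). The gripper opens to 85 mm and grips with 20 to 120 N. Pads are 22 mm wide; open, the fingers measure 114 mm over their backs; the gripper's body (76 mm by 85 mm) begins 54 mm behind the grasp point. The pads swing forward as they close: fully open they stand 13 mm farther back than shut.
Start: joints at [1.152, 0.628, 0.038, 1.517, -0.027, 0.996, -0.02], TCP at [224.62, -609.97, 231.313] pointing down, gripper open.
Joint ranges: [-3.06, 3.06], [-0.37, 2.12], [-1.25, 1.32], [0.18, 2.47], [-1.1, 4.24], [0.23, 1.98], [-2.94, 2.94]. Speed limits (rad/s): [2.57, 2.57, 3.14, 3.14, 3.14, 3.14, 3.14].

### API

Orientations are given as [roll, pitch, yaw] about the fixed x, y, z axes, in that order (R = Rz(yaw) Ry(pitch) Rx(roll)).
In Python, from cell import ctrl gives the robot as it stands.
- The arm moves only by the tool step_arm, never from a script. Its argument "series" is a list that holds one entry, the list of rows, each a list of 7 numbers: the turn, a rotation vector about the tool's x, y, z as a fraction of full scale, then the shift along the tool's x, y, z as a fraction of full scale, then the closure, from 0 (fully open) to 1 (shut). In form: [[[ax, ay, az, tx, ty, tz, gripper], ...]]. A call has 1 to 12 rows; each row shifts and turns the commanded pose from where the row before left it, along the tool's axes as they then stand; what a row does not reach is not made up. Full scale, the value 1, is 150 mm for a shift and 45 degrees for a turn. A row lasts 1/10 s, in which the tool goes at most 50 mm and 8.59 degrees, less where a joint would pass 70% of its speed; a pose out of reach is approached as far as the arm can. A call with a number of a shift or a turn outside -1 to 1 is refused whole. A call with a gripper value outside its range is refused whole. The fingers move at their own pace and stop on an object; the grip force is fixed at half the most. Time passes only in rows, so rows that do not move let the fingers close. It gives the time, the measured TCP pose, the force, the opening and the grip force at its end, in the units of the state.
- ctrl.read_state(): the state, without advancing time (a new reading comes with each control period).
- ctrl.get_image(name): name is "scene" or "top"; returns a dict with "img" (420x560x3 uint8, red, green, blue), "fx", "fy", "cx", "cy" (pixels), "R" (3x3) and "t" (3): a world point X has camera coordinates R X + t. Camera axes: x right, y down, z forward; pixel columns grow to the right and rows downward; lengths in mm; the calibration is good to about 2 mm. A picture is of the moment at which its call begins. There is no depth.
- ctrl.finish_job(): hands the job in; it is judged then, once.
Trained networks look in a picture, given as the dict that the camera call returned (one of the last four; its "shot" number tells which), for a name from the list of things; names that differ only in an ending like _2 or _b are one class to them, and where a whole thing is asked for, a point or a joint stands for the part that bears it (a point fixed in the world has none). Each returns a list of dicts, best first, with "score" (0 to 1); they miss things now and then, are a little off and sometimes report something else, mostly with a low value. They report only what shows in the picture. A call takes as long as a camera call. They do not tell look-alikes from the thing itself.
- ctrl.recognise(picture, thing): "centre" ([column, row] in pixels, amid what is visible of it).
The state is a dict: "clock": time; "qpos": joint angles; "qd": joint speeds; "tau": joint torques, N m; "eef_pos": TCP position; "tool_rot": TCP orientation; "force": force on the tool from outside, world axes, zero at the start; "torque": the same for the moment, N m; "width": finger opening in mm; "gripper_force": force on a finger pad.
Only numpy, scipy, OpenCV 4.12 (cv2) and the standard library are available. Lean on these libraries where they do the work, as an engineer would, in place of code of your own. Each camera call takes 0.05 s, during which the arm holds its last target. There are 200 camera calls.

### The job

Make up the spray-gun cup for the base-coat job: stand the empty white cup upright in the stand with the blue collar, then set the fine blue sieve in the cup's mouth, then fit the black lid over sieve and rim, and last put the red cap over the lid's spout. Seat each part fully home and level before the next, let go of everything, and leave the yellow sieve where it lies.

Things in the scene. Friction and masses are not known exactly. Their poses are not given: they have to be found in the camera images.
- cup: White spray-gun cup, empty, upright, 82 mm tall: foot 54 mm across, widening to a straight neck 62 mm across outside over the top 20 mm (hold it there); mouth 55 to 57 mm across inside, wall 2.5 mm, floor 3 mm. Origin: centre of underside, z up; rim at 82 mm. In the stand its underside is 6 mm above the stand's. 60 g.
- sieve_blue: Fine sieve, blue, to use. Rigid, stands basket down, 32 mm tall. Basket 38 mm across at the flat underside, 52 mm at height 14; flange 61 mm across at height 14 to 17, rests on the cup's rim. Grip web across the flange, up to height 32: 32 mm long (own x), 10 mm thick (own y). Origin: centre of underside, z up. 25 g. Seated: underside 68 mm above the cup's underside.
- sieve_yellow: Coarse sieve, yellow, not wanted: stays where it lies. Rigid, stands basket down, 32 mm tall. Basket 38 mm across at the flat underside, 52 mm at height 14; flange 61 mm across at height 14 to 17, rests on the cup's rim. Grip web across the flange, up to height 32: 32 mm long (own x), 10 mm thick (own y). Origin: centre of underside, z up. 25 g.
- lid: Black lid, open side down, 57 mm tall: skirt 80 mm across at the edge (inside 72, higher 68), cone narrowing to 40 mm at height 35, then spout 23 mm across (hold it there), top 4 mm tapered. Inner ledge at height 12 rests on the sieve's flange; room for the web above. Origin: centre of bottom edge, z up. Seated over the sieve: 73 mm above the cup's underside. 45 g.
- cap: Red spout cap, open side down: ribbed cylinder 36 mm across, 30 mm tall, closed top; cavity about 28 mm across, 18 mm deep, goes loosely over the lid's spout. Origin: centre of bottom edge, z up. Seated on the spout: 39 mm above the lid's origin. 22 g.
- stand_blue: Cup stand with blue collar: the one to use. Immovable. Dark steel base 100 mm across, 6 mm thick; round collar open at the top takes the cup's foot: inside 64 mm across at the floor, 72 mm at the mouth; outside 80 mm at the mouth, 30 mm above the table. Inner floor at height 6 mm. Origin: centre of underside, z up.
- stand_yellow: Cup stand with yellow collar: not for this job. Immovable. Dark steel base 100 mm across, 6 mm thick; round collar open at the top takes the cup's foot: inside 64 mm across at the floor, 72 mm at the mouth; outside 80 mm at the mouth, 30 mm above the table. Inner floor at height 6 mm. Origin: centre of underside, z up.
There are look-alikes about, which are no part of the job. Leave any pink look-alike of the cup alone.

How it is judged:
By the outcome, as a careful person would: the job done as asked, in the order asked, and still so for the second after the job is handed in, with the robot touching nothing.
It also fails if it takes over 118 s, if anything falls off the work surface, if the arm or the gripper's body presses on something with over 40 N, if the wrist force passes 120 N, or if a joint passes its speed limit or range.

## Working session

There is one attempt and no reset: what is moved stays moved. The work goes in short steps, Python scripts to look and compute and a tool call to move; the robot and the scene stay as the last step left them, time stands still between calls to the robot, and variables do not carry over. Pictures are saved under pics/ and viewed, at most 14 in all, crops included, and the job is handed in when it is done.

Besides the shell and the picture viewer there is one more tool, called after "Request:" as name(argument=value, ...), one argument or row to a line, values as JSON. step_arm: Moves the arm, as the interface text tells. Shift numbers are shares of 150 mm and turn numbers shares of 45 degrees, none past 1 either way. Its arguments: {"type":"object","properties":{"series":{"type":"array","items":{"type":"array","items":{"type":"array","items":{"type":"number","minimum":-1,"maximum":1}}}}},"required":["series"]}

```bash
ls; mkdir -p pics; cat > h.py <<'E'
import numpy as np, cv2
from cell import ctrl
def shot(name, save=None):
    p=ctrl.get_image(name)
    if save: cv2.imwrite('pics/'+save,p['img'][:,:,::-1])
    return p
def ray(p,uv):
    R=np.array(p['R']);t=np.array(p['t'])
    d=R.T@np.array([(uv[0]-p['cx'])/p['fx'],(uv[1]-p['cy'])/p['fy'],1.]); return -R.T@t,d
def onz(p,uv,z):
    o,d=ray(p,uv); return o+d*(z-o[2])/d[2]
def proj(p,X):
    c=np.array(p['R'])@np.array(X,float)+np.array(p['t']); return [p['fx']*c[0]/c[2]+p['cx'],p['fy']*c[1]/c[2]+p['cy']]
E
python3 - <<'E'
from h import *
a=shot('top','top0.png');b=shot('scene','scene0.png')
for p,n in((a,'top'),(b,'scene')):
    print(n,p['fx'],p['cx'],p['cy'],np.round(-np.array(p['R']).T@np.array(p['t'])),np.round(p['R'],2).tolist())
    for k,z in dict(cup=60,sieve_blue=17,sieve_yellow=17,lid=35,cap=20,stand_blue=25,stand_yellow=25).items():
        for d in ctrl.recognise(p,k)[:3]: print(k,np.round(d['centre']),round(d['score'],2),np.round(onz(p,d['centre'],z)))
print(ctrl.read_state())
E
```

```text
pics
top 379.66262106150714 282.0572924275738 202.80236004727033 [401.  39. 960.] [[-0.01, -1.0, -0.02], [-0.99, 0.01, -0.15], [0.15, 0.02, -0.99]]
cup [198. 236.] 0.64 [460. 253.  60.]
cup [154. 258.] 0.64 [410. 357.  60.]
sieve_blue [341. 230.] 0.83 [474. -92.  17.]
sieve_yellow [409. 237.] 0.57 [ 455. -258.   17.]
lid [365. 166.] 0.78 [ 632. -153.   35.]
cap [305. 165.] 0.65 [639.  -6.  20.]
stand_blue [274. 234.] 0.94 [465.  73.  25.]
stand_blue [305. 168.] 0.6 [630.  -6.  25.]
stand_yellow [235. 174.] 0.94 [617. 172.  25.]
scene 514.0944257137432 285.22491565138284 215.94547236593036 [857. 463. 827.] [[-0.78, 0.63, 0.01], [0.52, 0.65, -0.56], [-0.36, -0.42, -0.83]]
cup [449. 297.] 0.92 [416. 360.  60.]
cup [382. 272.] 0.79 [470. 260.  60.]
sieve_blue [259. 164.] 0.91 [468. -84.  17.]
sieve_yellow [217. 114.] 0.92 [ 455. -250.   17.]
lid [168. 183.] 0.73 [ 645. -142.   35.]
cap [214. 232.] 0.56 [634.  -3.  20.]
stand_blue [307. 220.] 0.8 [485.  87.  25.]
stand_yellow [282. 304.] 0.64 [626. 188.  25.]
stand_yellow [257. 162.] 0.18 [473. -83.  25.]
{'clock': 0.8, 'qpos': array([ 1.15220977,  0.62837306,  0.03852329,  1.51741921, -0.02699195,
        0.99631139, -0.0200589 ]), 'qd': array([-2.91639474e-04, -2.89613417e-04,  6.60910423e-05, -8.52754974e-05,
        8.49427763e-04, -7.10916133e-04, -1.02685239e-03]), 'tau': array([-5.65401422e-06, -5.63206136e+01,  1.22583356e+00, -1.93774939e+01,
        1.10345590e-02,  1.53598430e-03,  1.21540802e-05]), 'eef_pos': array([ 224.59495644, -609.96716181,  231.32516835]), 'tool_rot': array([ 3.14158512e+00, -1.69953771e-05,  3.52687748e-01]), 'force': array([-0.91982839,  0.31020727,  0.67597245]), 'torque': array([0.05398321, 0.02422398, 0.01385258]), 'gripper_force': 0.0, 'width': 85.21590972118022}
```

View pics/top0.png

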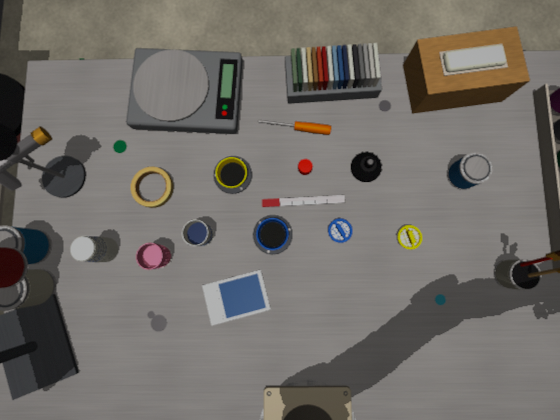

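View pics/scene0.png

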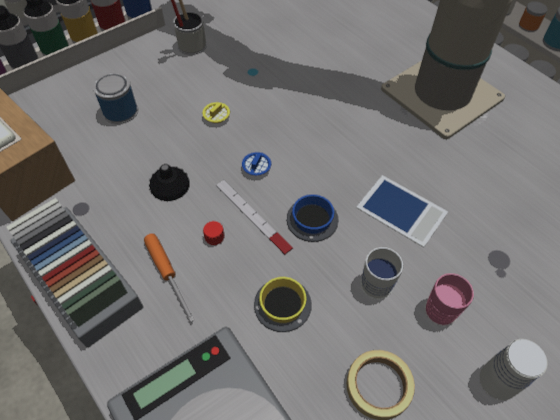

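Top view: candidates for the cup are a white one (197,232), a pink one (152,256), and a white ribbed thing (86,248). The blue stand is at (272,234), the blue sieve at (340,230), the lid at (366,166) and the cap at (305,167). I'll check with an enlarged crop.

```bash
python3 - <<'E'
import cv2,numpy as np
s=cv2.imread('pics/scene0.png');t=cv2.imread('pics/top0.png')
c=lambda i,u,v,r=36:cv2.resize(i[v-r:v+r,u-r:u+r],(260,260),interpolation=cv2.INTER_CUBIC)
m=np.vstack([np.hstack([c(s,382,272),c(s,449,297),c(s,519,368)]),np.hstack([c(t,197,233),c(t,340,230,22),c(t,366,166,25)])])
cv2.imwrite('pics/c1.png',m)
E
```

```text
(no output)
```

View pics/c1.png

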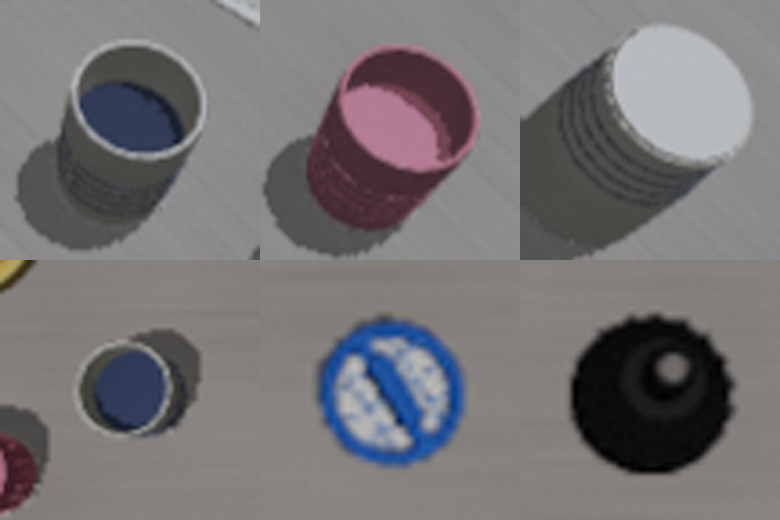

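Candidates: the white open cup at scene (382,272), the pink cup at (449,297), which is excluded, and a closed-topped white thing at (519,368). I'll measure the height of the blue disc inside the white cup to tell paint from floor, together with the closed thing's size.

```bash
cat >> h.py <<'E'
from scipy.optimize import least_squares
def blob(p,f,uv,r):
    """ellipse of biggest masked blob within r px of uv"""
    img=p['img'];hsv=cv2.cvtColor(img,cv2.COLOR_RGB2HSV).astype(int)
    m=f(hsv[...,0],hsv[...,1],hsv[...,2]).astype(np.uint8)
    w=np.zeros_like(m);cv2.circle(w,tuple(int(x) for x in uv),r,1,-1);m*=w
    cs,_=cv2.findContours(m,cv2.RETR_EXTERNAL,cv2.CHAIN_APPROX_NONE)
    c=max(cs,key=cv2.contourArea); return c,cv2.fitEllipse(cv2.convexHull(c) if len(c)>20 else c)
def circ(p,ell,z):
    """fit horizontal circle at height z to ellipse -> centre, diameter"""
    (u,v),(a,b),th=ell;t=np.linspace(0,6.28,60);th=np.radians(th)
    q=[onz(p,(u+a/2*np.cos(s)*np.cos(th)-b/2*np.sin(s)*np.sin(th),v+a/2*np.cos(s)*np.sin(th)+b/2*np.sin(s)*np.cos(th)),z)[:2] for s in t]
    q=np.array(q,np.float32);(x,y),(d1,d2),_=cv2.fitEllipse(q);return np.round([x,y,d1,d2],1)
E
python3 - <<'E'
from h import *
a=shot('top');b=shot('scene')
blue=lambda h,s,v:(h>105)&(h<130)&(s>90)
pink=lambda h,s,v:((h>150)|(h<5))&(s>60)&(v>165)
white=lambda h,s,v:(v>180)&(s<40)
for n,f,ua,ub in(('bluedisc',blue,(198,233),(382,270)),('pinkdisc',pink,(152,256),(449,297)),('closed',white,(82,248),(525,360)),('rim',white,(197,232),(382,270))):
    for p,uv in((a,ua),(b,ub)):
        try:
            c,e=blob(p,f,uv,30);print(n,np.round(e[0],1),np.round(e[1],1),*[(z,circ(p,e,z).tolist()) for z in(3,30,60,82)])
        except Exception as x: print(n,x)
E
```

```text
bluedisc [196.6 232.9] [17.8 21. ] (3, [471.2, 270.6, 45.7, 52.7]) (30, [469.2, 264.1, 44.4, 51.2]) (60, [467.0, 256.8, 43.0, 49.5]) (82, [465.4, 251.4, 41.9, 48.3])
bluedisc [381.8 268.1] [16.6 28.2] (3, [435.5, 238.7, 34.6, 50.1]) (30, [449.3, 246.0, 33.5, 48.4]) (60, [464.6, 254.2, 32.2, 46.6]) (82, [475.8, 260.1, 31.3, 45.3])
pinkdisc [152.7 255.1] [17.2 20.5] (3, [416.8, 380.1, 43.2, 51.4]) (30, [416.4, 370.5, 42.0, 50.0]) (60, [415.9, 359.8, 40.7, 48.4]) (82, [415.6, 351.9, 39.7, 47.2])
pinkdisc [448.8 296.1] [15.7 31.3] (3, [382.5, 351.6, 31.9, 51.9]) (30, [398.0, 355.2, 30.8, 50.2]) (60, [415.3, 359.3, 29.7, 48.3]) (82, [427.9, 362.2, 28.8, 46.9])
closed max() iterable argument is empty
closed [527.3 357.4] [31.  41.3] (3, [365.2, 505.1, 58.8, 59.9]) (30, [381.3, 503.7, 56.9, 57.9]) (60, [399.2, 502.1, 54.8, 55.7]) (82, [412.3, 501.0, 53.2, 54.1])
rim max() iterable argument is empty
rim OpenCV(4.12.0) /io/opencv/modules/imgproc/src/shapedescr.cpp:361: error: (-201:Incorrect size of input array) There should be at least 5 points to fit the ellipse in function 'fitEllipseNoDirect'
```

```bash
python3 - <<'E'
import cv2,numpy as np
s=cv2.imread('pics/scene0.png');t=cv2.imread('pics/top0.png')
z=lambda i,a,b,c,d:cv2.resize(i[b:d,a:c],(390,390),interpolation=cv2.INTER_CUBIC)
cv2.imwrite('pics/c2.png',np.hstack([z(s,480,328,560,408),z(t,50,210,120,280)]))
from h import *
a=shot('top');b=shot('scene')
f=lambda h,s,v:(v>150)&(s<40)
for p,uv in((a,(84,248)),(b,(525,360))):
    c,e=blob(p,f,uv,24);print(e);print(*[(z,circ(p,e,z).tolist()) for z in(0,70,82,95,110,120)])
E
```

```text
((81.44310760498047, 248.0779266357422), (22.50675392150879, 24.582794189453125), 35.763938903808594)
(0, [436.4, 563.5, 59.2, 60.2]) (70, [433.8, 525.2, 54.9, 55.8]) (82, [433.4, 518.7, 54.2, 55.0]) (95, [432.9, 511.6, 53.4, 54.2]) (110, [432.4, 503.4, 52.4, 53.3]) (120, [432.0, 497.9, 51.8, 52.6])
((527.6422119140625, 357.29046630859375), (32.53230285644531, 43.9290885925293), 132.7576904296875)
(0, [362.8, 505.4, 61.7, 64.3]) (70, [404.6, 501.8, 56.5, 58.8]) (82, [411.7, 501.2, 55.6, 57.9]) (95, [419.5, 500.5, 54.6, 56.9]) (110, [428.4, 499.7, 53.5, 55.7]) (120, [434.4, 499.2, 52.7, 54.9])
```

View pics/c2.png

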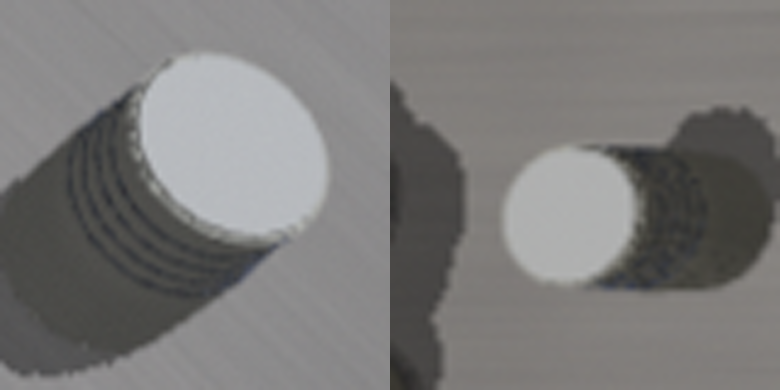

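The closed white thing stands about 115 mm tall, so it is not the 82 mm cup. The white open cup at top (197,232) / scene (382,272) fits: white, upright and of the right height. The pink one is left alone. Next I'll measure everything precisely in both views.

```bash
python3 - <<'E'
from h import *
a=shot('top');b=shot('scene')
blue=lambda h,s,v:(h>100)&(h<130)&(s>120)
red=lambda h,s,v:((h>170)|(h<8))&(s>150)
dark=lambda h,s,v:(v<48)
rim=lambda h,s,v:(v>150)&(s<40)
print('stand blue hsv'); 
for n,f,ua,ub,r,z in(('cup',rim,(197,232),(384,266),(19,27),82),('stand',blue,(272,233),(313,215),(22,30),30),('sieve',blue,(340,230),(257,165),(16,20),17),('lid',dark,(366,167),(168,184),(22,26),0),('cap',red,(305,167),(213,233),(12,16),30)):
    for p,uv,rr in((a,ua,r[0]),(b,ub,r[1])):
        try:
            c,e=blob(p,f,uv,rr);print(n,np.round(e[0],1),cv2.contourArea(c),z,circ(p,e,z).tolist())
        except Exception as x: print(n,str(x)[-60:])
img=a['img'];print(img[232,170:225,:].mean(1).astype(int).tolist());print(b['img'][262,350:415,:].mean(1).astype(int).tolist())
# sieve web: saturated blue inside the flange
for p,uv,k in((a,(340,230),8),(b,(257,163),13)):
    hsv=cv2.cvtColor(p['img'],cv2.COLOR_RGB2HSV);m=((hsv[...,0]>100)&(hsv[...,0]<130)&(hsv[...,1]>120))
    ys,xs=np.nonzero(m);k2=np.hypot(xs-uv[0],ys-uv[1])<k
    P=np.array([onz(p,(x,y),28)[:2] for x,y in zip(xs[k2],ys[k2])]);w,V=np.linalg.eigh(np.cov(P.T));print('web',P.mean(0).round(1),np.sqrt(w).round(1),np.degrees(np.arctan2(V[1,1],V[0,1])).round(1))
E
```

```text
stand blue hsv
cup [184.6 240.6] 0.0 82 [448.0, 279.0, 0.0, 19.0]
cup [384.1 262.5] 28.0 82 [465.1, 254.9, 59.6, 61.9]
stand [271.9 233.5] 796.0 30 [465.8, 79.0, 79.6, 79.7]
stand [312.5 213.4] 1204.5 30 [468.4, 82.2, 77.9, 87.4]
sieve [339.8 230.1] 425.5 17 [473.2, -88.8, 58.9, 59.7]
sieve [256.  163.4] 476.0 17 [472.7, -88.1, 57.8, 59.1]
lid [365.7 166.7] 665.5 0 [637.6, -163.2, 76.8, 79.5]
lid [168.7 183.3] 985.5 0 [633.3, -167.7, 78.1, 87.4]
cap [304.7 166.3] 155.5 30 [633.2, -4.4, 34.6, 39.9]
cap [213.3 232.5] 335.5 30 [638.0, 1.9, 35.5, 51.0]
[128, 127, 127, 127, 127, 127, 127, 128, 127, 127, 128, 144, 135, 79, 61, 62, 59, 60, 64, 64, 64, 64, 65, 64, 65, 65, 65, 65, 65, 66, 66, 66, 66, 65, 66, 67, 79, 121, 119, 59, 52, 41, 61, 74, 72, 104, 131, 131, 132, 131, 132, 132, 132, 131, 131]
[141, 142, 141, 141, 141, 141, 142, 140, 142, 142, 143, 142, 140, 141, 129, 119, 159, 124, 79, 68, 63, 64, 64, 65, 65, 64, 64, 65, 64, 65, 65, 65, 63, 65, 62, 48, 35, 36, 36, 45, 56, 67, 78, 78, 77, 76, 76, 74, 75, 74, 82, 133, 176, 138, 139, 140, 139, 139, 138, 141, 141, 141, 139, 140, 137]
web [473.2 -87.9] [ 2.9 10.2] -150.2
web [474.6 -80.9] [12.4 17.6] 51.3
```

Blue sieve web lies at about 31°, at (473,-88.5). Other positions: cup (465.5,255), stand (466,79.3), lid (636.3,-163.3), cap (635.3,-5). First I turn the tool to yaw 90°, so that tool x = world y and tool y = world x.

Request:
step_arm(
  series=[
    [[0,0,-0.17,0,0,0,0],[0,0,-0.17,0,0,0,0],[0,0,-0.17,0,0,0,0],[0,0,-0.17,0,0,0,0],[0,0,-0.17,0,0,0,0],[0,0,-0.17,0,0,0,0],[0,0,-0.17,0,0,0,0],[0,0,-0.17,0,0,0,0],[0,0,-0.17,0,0,0,0],[0,0,-0.021,0,0,0,0]],
  ],
)

```text
clock: 2.1
eef_pos: [224.4, -610.0, 231.2]
tool_rot: [3.141, -0.0, 1.572]
force: [0.4, 0.6, 0.3]
width: 85.4
gripper_force: 0.0
```

Request:
step_arm(
  series=[
    [[0,0,0,0.2,0.2,0,0],[0,0,0,0.2,0.2,0,0],[0,0,0,0.2,0.2,0,0],[0,0,0,0.2,0.2,0,0],[0,0,0,0.2,0.2,0,0],[0,0,0,0.2,0.2,0,0],[0,0,0,0.2,0.2,0,0],[0,0,0,0.25,0.2,0,0],[0,0,0,0.3,0,0,0],[0,0,0,0.3,0,0,0],[0,0,0,0.3,0,0,0],[0,0,0,0.3,0,0,0]],
  ],
)

```text
clock: 3.3
eef_pos: [464.5, -180.7, 231.5]
tool_rot: [3.141, 0.0, 1.568]
force: [0.7, 0.8, -0.3]
width: 85.5
gripper_force: 0.0
```

Request:
step_arm(
  series=[
    [[0,0,0,0.3,0,0,0],[0,0,0,0.3,0,0,0],[0,0,0,0.3,0,0,0],[0,0,0,0.3,0,0,0],[0,0,0,0.3,0,0,0],[0,0,0,0.3,0,0,0],[0,0,0,0.3,0,0,0],[0,0,0,0.3,0,0,0],[0,0,0,0.3,0,0,0],[0,0,0,0.2,0,0,0],[0,0,0,0,0,0.2,0],[0,0,0,0,0,0,0]],
  ],
)

```text
clock: 4.5
eef_pos: [462.3, 252.1, 198.8]
tool_rot: [-3.136, 0.003, 1.571]
force: [-0.7, -0.9, -0.1]
width: 85.4
gripper_force: 0.0
```

Request:
step_arm(
  series=[
    [[0,0,0,0.017,0.006,0,0],[0,0,0,0,0,0.2,0],[0,0,0,0,0,0.2,0],[0,0,0,0,0,0.2,0],[0,0,0,0,0,0.2,0],[0,0,0,0,0,0.2,0],[0,0,0,0,0,0,0],[0,0,0,0,0,0,0]],
  ],
)

```text
clock: 5.3
eef_pos: [466.3, 254.9, 52.3]
tool_rot: [3.141, -0.0, 1.569]
force: [0.1, 1.0, 0.3]
width: 85.4
gripper_force: 0.0
```

```bash
python3 - <<'E'
from h import *
a=shot('top');b=shot('scene')
c=cv2.resize(b['img'][205:325,310:470],(800,600),interpolation=cv2.INTER_CUBIC);cv2.imwrite('pics/g1.png',c[:,:,::-1])
print(ctrl.read_state()['eef_pos'])
E
```

```text
[466.94449515 255.61159055  53.28454367]
```

View pics/g1.png

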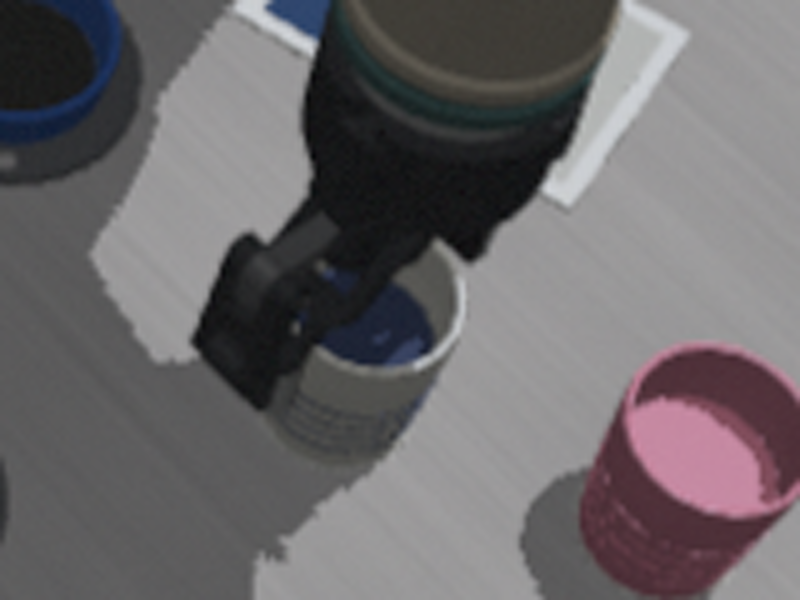

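The picture shows the near finger beside the cup neck, at about (250,330) in the crop, with the cup between the fingers. Closing and lifting.

Request:
step_arm(
  series=[
    [[0,0,0,0,0,0,1],[0,0,0,0,0,0,1],[0,0,0,0,0,0,1],[0,0,0,0,0,0,1],[0,0,0,0,0,0,1],[0,0,0,0,0,0,1],[0,0,0,0,0,0,1],[0,0,0,0,0,0,1]],
  ],
)

```text
clock: 6.2
eef_pos: [466.1, 255.7, 53.1]
tool_rot: [3.139, -0.001, 1.571]
force: [-2.2, -0.3, 9.0]
width: 59.5
gripper_force: 63.2
```

Request:
step_arm(
  series=[
    [[0,0,0,0,0,-0.05,1],[0,0,0,0,0,-0.1,1],[0,0,0,0,0,-0.15,1],[0,0,0,0,0,-0.15,1],[0,0,0,0,0,-0.1,1],[0,0,0,0,0,0,1],[0,0,0,0,0,0,1]],
  ],
)

```text
clock: 6.9
eef_pos: [465.5, 254.9, 134.0]
tool_rot: [3.141, -0.0, 1.571]
force: [-0.3, 0.4, -0.6]
width: 59.5
gripper_force: 64.8
```

```bash
python3 - <<'E'
from h import *
a=shot('top');b=shot('scene')
c=cv2.resize(b['img'][175:325,280:480],(800,600),interpolation=cv2.INTER_CUBIC);cv2.imwrite('pics/g2.png',c[:,:,::-1])
s=ctrl.read_state();print(s['eef_pos'],s['force'],s['tool_rot'])
E
```

```text
[464.88437199 254.58979253 133.0983766 ] [-0.28772695  0.10028465 -0.87363964] [-3.14035436e+00  9.08496089e-04  1.57077876e+00]
```

View pics/g2.png

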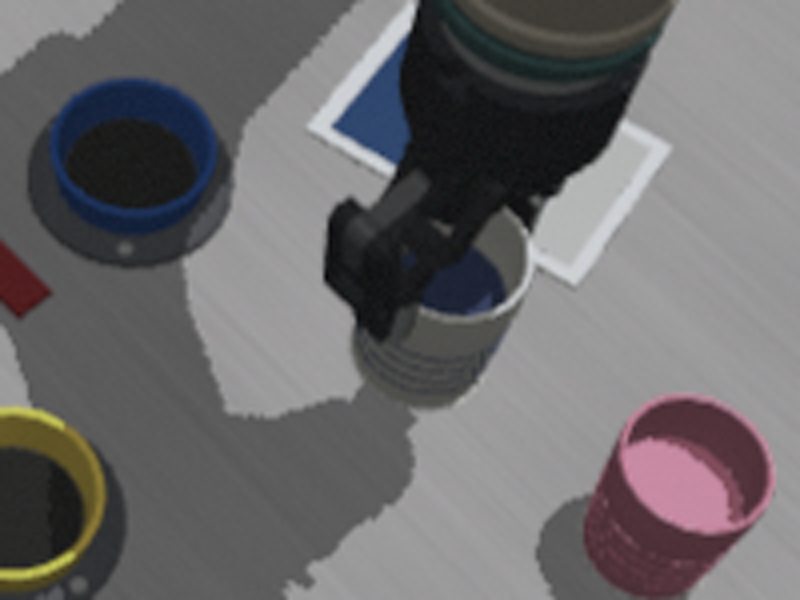

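The cup is held upright, its measured weight fits an empty cup, and the blue stand is at (130,160) in the crop. Moving over the stand and lowering.

Request:
step_arm(
  series=[
    [[0,0,0,-0.15,0,0,1],[0,0,0,-0.3,0,0,1],[0,0,0,-0.3,0,0,1],[0,0,0,-0.3,0,0,1],[0,0,0,-0.12,0.004,0,1],[0,0,0,0,0,0,1],[0,0,0,0,0,0.1,1],[0,0,0,0,0,0.15,1],[0,0,0,0,0,0.1,1],[0,0,0,0,0,0,1],[0,0,0,0,0,0,1]],
  ],
)

```text
clock: 8.1
eef_pos: [465.8, 80.8, 81.0]
tool_rot: [-3.141, -0.0, 1.573]
force: [0.2, 0.3, -0.2]
width: 59.6
gripper_force: 64.8
```

Request:
step_arm(
  series=[
    [[0,0,0,0,0,0.05,1],[0,0,0,0,0,0.04,1],[0,0,0,0,0,0.03,1],[0,0,0,0,0,0.02,1],[0,0,0,0,0,0,1],[0,0,0,0,0,0,1]],
  ],
)

```text
clock: 8.7
eef_pos: [466.1, 79.6, 60.3]
tool_rot: [3.142, 0.0, 1.571]
force: [-0.7, -0.7, -1.7]
width: 59.6
gripper_force: 64.8
```

Almost down; lowering in small steps until contact.

Request:
step_arm(
  series=[
    [[0,0,0,0,0,0.008,1],[0,0,0,0,0,0.006,1],[0,0,0,0,0,0,1],[0,0,0,0,0,0,1]],
  ],
)

```text
clock: 9.1
eef_pos: [466.2, 79.7, 59.1]
tool_rot: [3.141, 0.0, 1.571]
force: [-1.6, -0.1, 9.0]
width: 59.5
gripper_force: 65.6
```

Request:
step_arm(
  series=[
    [[0,0,0,0,0,0,0],[0,0,0,0,0,0,0],[0,0,0,0,0,0,0],[0,0,0,0,0,0,0],[0,0,0,0,0,0,0],[0,0,0,0,0,-0.1,0],[0,0,0,0,0,-0.2,0],[0,0,0,0,0,-0.2,0],[0,0,0,0,0,-0.2,0],[0,0,0,0,0,0,0]],
  ],
)

```text
clock: 10.1
eef_pos: [468.4, 80.3, 166.4]
tool_rot: [3.135, -0.001, 1.571]
force: [0.7, -0.1, 0.2]
width: 85.6
gripper_force: 0.0
```

Request:
step_arm(
  series=[
    [[0,0,0,-0.2,0.047,0,0],[0,0,0,-0.3,0,0,0],[0,0,0,-0.3,0,0,0],[0,0,0,-0.2,0,0,0.4],[0,0,0.164,-0.122,0,0,0.4],[0,0,0.164,0,0,0,0.4],[0,0,0.164,0,0,0,0.4],[0,0,0.164,0,0,0,0.4],[0,0,0.164,0,0,0,0.4],[0,0,0.164,0,0,0,0.4],[0,0,0.164,0,0,0,0.4],[0,0,0.164,0,0,0,0.4]],
  ],
)

```text
clock: 11.3
eef_pos: [472.6, -88.7, 162.5]
tool_rot: [-3.141, 0.001, 0.535]
force: [0.1, 0.3, -0.7]
width: 51.4
gripper_force: 0.0
```

Request:
step_arm(
  series=[
    [[0,0,0,0,0,0.2,0.4],[0,0,0,0,0,0.2,0.4],[0,0,0,0,0,0.2,0.4],[0,0,0,0,0,0,0.4],[0,0,0,0,0,0,0.4]],
  ],
)

```text
clock: 11.8
eef_pos: [472.5, -88.6, 72.9]
tool_rot: [-3.141, 0.002, 0.541]
force: [-0.6, 0.4, 0.3]
width: 51.4
gripper_force: 0.0
```

```bash
python3 - <<'E'
from h import *
a=shot('top');b=shot('scene')
A=cv2.resize(a['img'][190:280,250:370],(400,300),interpolation=cv2.INTER_CUBIC);B=cv2.resize(b['img'][110:260,200:400],(400,300),interpolation=cv2.INTER_CUBIC)
cv2.imwrite('pics/g3.png',np.hstack([A,B])[:,:,::-1])
s=ctrl.read_state();print(s['eef_pos'],s['force'],s['tool_rot'],s['width'])
print(b['img'][195,285:350].mean(1).astype(int).tolist())
E
```

```text
[473.88586818 -88.81468511  74.22735273] [-0.69065257  0.06574498  0.80801716] [ 3.14042071e+00 -1.38452556e-03  5.40421817e-01] 51.170152242649266
[148, 150, 148, 147, 145, 146, 146, 146, 146, 144, 144, 145, 151, 158, 130, 89, 90, 86, 76, 67, 62, 61, 59, 60, 60, 58, 60, 61, 60, 61, 60, 60, 59, 49, 37, 38, 41, 53, 69, 78, 82, 81, 81, 79, 80, 123, 177, 135, 142, 142, 142, 141, 140, 142, 141, 141, 140, 141, 143, 141, 142, 141, 141, 142, 141]
```

View pics/g3.png

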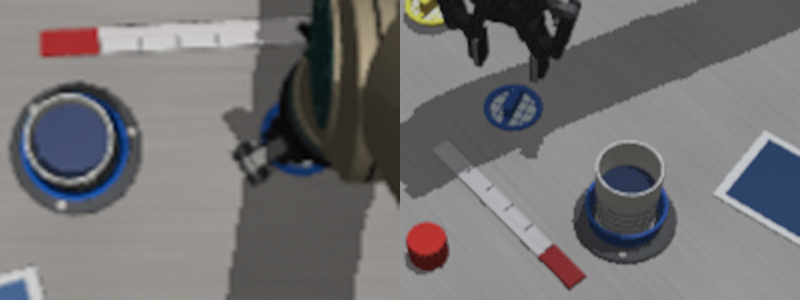

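The cup stands upright in the blue collar. The sieve at right crop (513,107) lies below the fingers, with its web running between them.

Request:
step_arm(
  series=[
    [[0,0,0,0,0,0.15,0.4],[0,0,0,0,0,0.15,0.4],[0,0,0,0,0,0.05,0.4],[0,0,0,0,0,0,0.4],[0,0,0,0,0,0,0.4]],
  ],
)

```text
clock: 12.4
eef_pos: [473.8, -88.8, 21.7]
tool_rot: [3.141, -0.001, 0.54]
force: [1.2, 0.0, -0.1]
width: 51.2
gripper_force: 0.0
```

```bash
python3 - <<'E'
from h import *
a=shot('top');b=shot('scene')
s=ctrl.read_state();print(s['eef_pos'],s['force'],s['width'])
def rimfit(p,guess,lo):
    img=p['img'].astype(int);V=img.mean(2);S=img.max(2)-img.min(2)
    ys,xs=np.nonzero((V>lo)&(S<25));P=np.array([onz(p,(x,y),88)[:2] for x,y in zip(xs,ys)])
    c=np.array(guess,float)
    for i in range(8):
        k=abs(np.hypot(*(P-c).T)-29.8)<(5 if i<3 else 3);Q=P[k];A=np.c_[2*Q,np.ones(len(Q))];c=np.linalg.lstsq(A,(Q**2).sum(1),rcond=None)[0];r=np.sqrt(c[2]+c[:2]@c[:2]);c=c[:2]
    return c.round(1),r.round(1),len(Q)
print(rimfit(a,onz(a,(270.5,232.3),88)[:2],138));print(rimfit(b,onz(b,(314.9,195.5),88)[:2],150))
E
```

```text
[473.9457384  -88.82539422  21.83728933] [-0.10497533 -0.15661465 -0.05412374] 51.22952388518016
(array([467.8,  80.4]), np.float64(29.4), 81)
(array([465.8,  79.5]), np.float64(29.9), 112)
```

Request:
step_arm(
  series=[
    [[0,0,0,0,0,0.008,1],[0,0,0,0,0,0,1],[0,0,0,0,0,0,1],[0,0,0,0,0,0,1],[0,0,0,0,0,0,1],[0,0,0,0,0,0,1],[0,0,0,0,0,0,1],[0,0,0,0,0,0,1]],
  ],
)

```text
clock: 13.3
eef_pos: [473.2, -88.7, 19.9]
tool_rot: [3.141, -0.0, 0.541]
force: [-0.6, 0.3, 5.8]
width: 8.5
gripper_force: 59.8
```

Request:
step_arm(
  series=[
    [[0,0,0,0,0,-0.05,1],[0,0,0,0,0,-0.1,1],[0,0,0,0,0,-0.2,1],[0,0,0,0,0,-0.2,1],[0,0,0,0,0,-0.2,1],[0,0,0,0,0,-0.1,1],[0,0,0,0,0,0,1],[0,0,0,0,0,0,1]],
  ],
)

```text
clock: 14.1
eef_pos: [472.9, -88.7, 147.0]
tool_rot: [3.141, -0.0, 0.54]
force: [0.1, 0.3, -0.4]
width: 8.5
gripper_force: 59.0
```

```bash
python3 - <<'E'
from h import *
a=shot('top');b=shot('scene')
c=cv2.resize(b['img'][60:210,170:370],(800,600),interpolation=cv2.INTER_CUBIC);cv2.imwrite('pics/g4.png',c[:,:,::-1])
s=ctrl.read_state();print(s['eef_pos'],s['force'],s['width'])
E
```

```text
[472.23427408 -88.61186832 146.05023882] [-0.66278837  0.15179042  0.54608662] 7.880785563317451
```

View pics/g4.png

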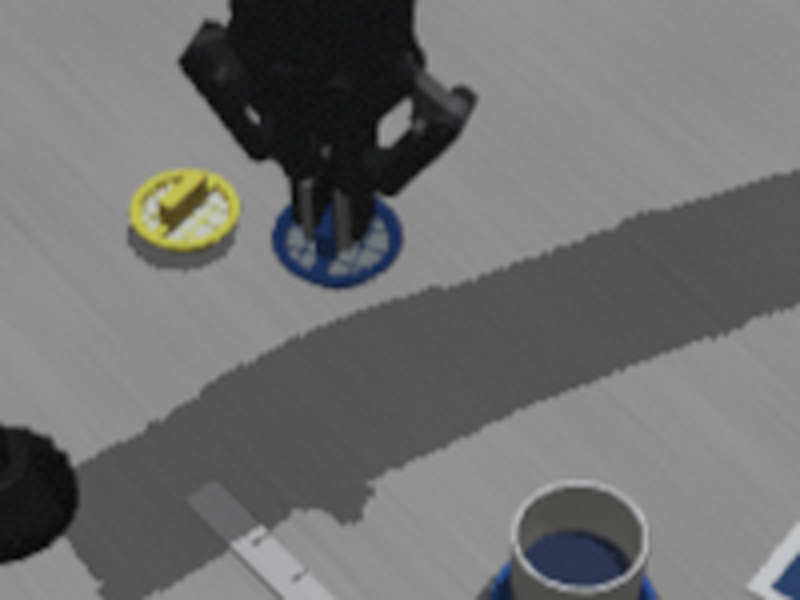

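Blue sieve held level at crop (337,240); I'll check its centre relative to the TCP.

```bash
python3 - <<'E'
from h import *
b=shot('scene')
f=lambda h,s,v:(h>100)&(h<130)&(s>90)
c,e=blob(b,f,(170+337/4,60+240/4),20)
print(cv2.contourArea(c),[circ(b,e,z).tolist() for z in (141,144)],ctrl.read_state()['eef_pos'])
E
```

```text
177.0 [[471.7, -88.5, 56.1, 58.9], [473.4, -86.1, 55.9, 58.6]] [472.228291   -88.56539739 145.93951053]
```

Request:
step_arm(
  series=[
    [[0,0,-0.164,0,0,0,1],[0,0,-0.164,0,0,0,1],[0,0,-0.164,0,0,0,1],[0,0,-0.164,0,0,0,1],[0,0,-0.164,0,0,0,1],[0,0,-0.164,0,0,0,1],[0,0,-0.164,0,0,0,1],[0,0,-0.164,0,0,0,1]],
  ],
)

```text
clock: 15.05
eef_pos: [472.5, -88.6, 145.9]
tool_rot: [-3.14, -0.001, 1.576]
force: [-1.0, 0.5, -0.1]
width: 8.1
gripper_force: 59.0
```

Request:
step_arm(
  series=[
    [[0,0,0,0.15,-0.041,0,1],[0,0,0,0.3,0,0,1],[0,0,0,0.3,0,0,1],[0,0,0,0.25,0,0,1],[0,0,0,0.123,0,0,1],[0,0,0,0,0,0,1],[0,0,0,0,0,0.1,1],[0,0,0,0,0,0.05,1],[0,0,0,0,0,0,1],[0,0,0,0,0,0,1]],
  ],
)

```text
clock: 16.05
eef_pos: [466.7, 79.0, 124.2]
tool_rot: [-3.141, 0.0, 1.57]
force: [0.0, 1.9, -0.2]
width: 8.6
gripper_force: 59.0
```

Request:
step_arm(
  series=[
    [[0,0,0,0.004,0,0.06,1],[0,0,0,0,0,0.05,1],[0,0,0,0,0,0.04,1],[0,0,0,0,0,0.01,1],[0,0,0,0,0,0,1],[0,0,0,0,0,0,1]],
  ],
)

```text
clock: 16.65
eef_pos: [467.0, 80.5, 100.6]
tool_rot: [3.141, -0.0, 1.571]
force: [0.5, -0.0, -0.9]
width: 7.8
gripper_force: 59.0
```

Request:
step_arm(
  series=[
    [[0,0,0,0,0,0.01,1],[0,0,0,0,0,0.01,1],[0,0,0,0,0,0.005,1],[0,0,0,0,0,0.005,1],[0,0,0,0,0,0,1],[0,0,0,0,0,0,1]],
  ],
)

```text
clock: 17.25
eef_pos: [466.9, 80.4, 96.0]
tool_rot: [3.142, -0.0, 1.571]
force: [0.3, 0.7, -0.4]
width: 8.4
gripper_force: 59.0
```

Request:
step_arm(
  series=[
    [[0,0,0,0,0,0.007,1],[0,0,0,0,0,0.007,1],[0,0,0,0,0,0,1],[0,0,0,0,0,0,1]],
  ],
)

```text
clock: 17.65
eef_pos: [467.0, 80.6, 94.0]
tool_rot: [3.141, -0.0, 1.571]
force: [0.0, 0.9, 2.5]
width: 8.2
gripper_force: 59.3
```

Request:
step_arm(
  series=[
    [[0,0,0,0,0,0.003,1],[0,0,0,0,0,0,0.4],[0,0,0,0,0,0,0.4],[0,0,0,0,0,0,0.4],[0,0,0,0,0,0,0.4],[0,0,0,0,0,-0.1,0.4],[0,0,0,0,0,-0.2,0.4],[0,0,0,0,0,-0.2,0.4],[0,0,0,0,0,0,0.4]],
  ],
)

```text
clock: 18.55
eef_pos: [469.3, 81.0, 171.5]
tool_rot: [3.135, -0.001, 1.571]
force: [0.8, -0.8, 0.5]
width: 50.9
gripper_force: 0.0
```

Request:
step_arm(
  series=[
    [[0,0,0,-0.15,0.1,0,0.4],[0,0,0,-0.24,0.17,0,0.4],[0,0,0,-0.24,0.17,0,0.4],[0,0,0,-0.24,0.17,0,0.4],[0,0,0,-0.24,0.17,0,0.4],[0,0,0,-0.24,0.17,0,0.4],[0,0,0,-0.18,0.13,0,0.4],[0,0,0,-0.095,0.05,0,0.4],[0,0,0,0,0,0,0.4],[0,0,0,0,0,0,0.4]],
  ],
)

```text
clock: 19.55
eef_pos: [635.5, -162.4, 167.4]
tool_rot: [-3.14, -0.001, 1.571]
force: [-0.7, 0.3, -0.2]
width: 51.0
gripper_force: 0.0
```

```bash
python3 - <<'E'
from h import *
a=shot('top');b=shot('scene')
A=cv2.resize(a['img'][190:280,210:330],(400,300),interpolation=cv2.INTER_CUBIC);B=cv2.resize(b['img'][150:255,245:385],(400,300),interpolation=cv2.INTER_CUBIC)
cv2.imwrite('pics/g5.png',np.hstack([A,B])[:,:,::-1])
s=ctrl.read_state();print(s['eef_pos'],s['force'],s['width'])
f=lambda h,s,v:(h>100)&(h<130)&(s>120)
for p,uv,r in((a,(270.5,232),13),(b,(314,194),20)):
    c,e=blob(p,f,uv,r);print(cv2.contourArea(c),[circ(p,e,z).tolist() for z in (88,91)])
print(onz(a,(370.2,162.2),57))
E
```

```text
[ 635.70984077 -161.29062424  168.16538754] [-0.07953511 -0.54306516  0.71300422] 51.41016539437499
448.5 [[467.1, 79.8, 54.4, 59.4], [466.9, 79.6, 54.2, 59.2]]
655.0 [[467.0, 77.8, 58.3, 59.1], [468.6, 79.4, 58.0, 58.8]]
[ 634.37255641 -162.62952477   57.        ]
```

View pics/g5.png

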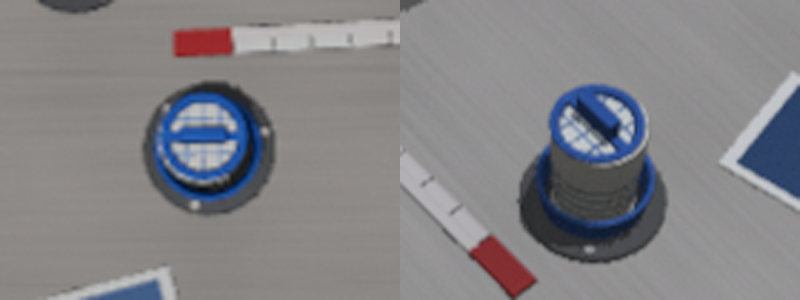

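The sieve sits level in the cup's mouth at left crop (205,138). Going down on the lid's spout.

Request:
step_arm(
  series=[
    [[0,0,0,-0.008,0,0.15,0.4],[0,0,0,0,0,0.2,0.4],[0,0,0,0,0,0.2,0.4],[0,0,0,0,0,0.15,0.4],[0,0,0,0,0,0.1,0.4],[0,0,0,0,0,0.05,0.4],[0,0,0,0,0,0,0.4],[0,0,0,0,0,0,0.4]],
  ],
)

```text
clock: 20.45
eef_pos: [637.3, -164.3, 42.0]
tool_rot: [3.14, 0.0, 1.571]
force: [0.1, -0.4, -0.4]
width: 51.4
gripper_force: 0.0
```

Request:
step_arm(
  series=[
    [[0,0,0,0,0,0.02,0.4],[0,0,0,0,0,0,1],[0,0,0,0,0,0,1],[0,0,0,0,0,0,1],[0,0,0,0,0,0,1],[0,0,0,0,0,0,1],[0,0,0,0,0,0,1],[0,0,0,0,0,0,1]],
  ],
)

```text
clock: 21.25
eef_pos: [636.8, -164.7, 38.7]
tool_rot: [3.141, 0.0, 1.571]
force: [-1.3, 1.2, 5.2]
width: 20.3
gripper_force: 59.0
```

Request:
step_arm(
  series=[
    [[0,0,0,0,0,-0.05,1],[0,0,0,0,0,-0.1,1],[0,0,0,0,0,-0.2,1],[0,0,0,0,0,-0.2,1],[0,0,0,0,0,-0.2,1],[0,0,0,0,0,-0.1,1],[0,0,0,0,0,0,1],[0,0,0,0,0,0,1]],
  ],
)

```text
clock: 22.05
eef_pos: [635.8, -164.6, 164.9]
tool_rot: [-3.141, 0.0, 1.571]
force: [0.1, 0.2, 0.0]
width: 20.4
gripper_force: 58.8
```

```bash
python3 - <<'E'
from h import *
a=shot('top');b=shot('scene')
c=cv2.resize(b['img'][50:200,80:280],(800,600),interpolation=cv2.INTER_CUBIC);cv2.imwrite('pics/g6.png',c[:,:,::-1])
s=ctrl.read_state();print(s['eef_pos'],s['force'],s['width'])
E
```

```text
[ 635.23155715 -164.51939084  163.69836866] [-0.6772167   0.19261585  0.70288398] 20.855294019685793
```

View pics/g6.png

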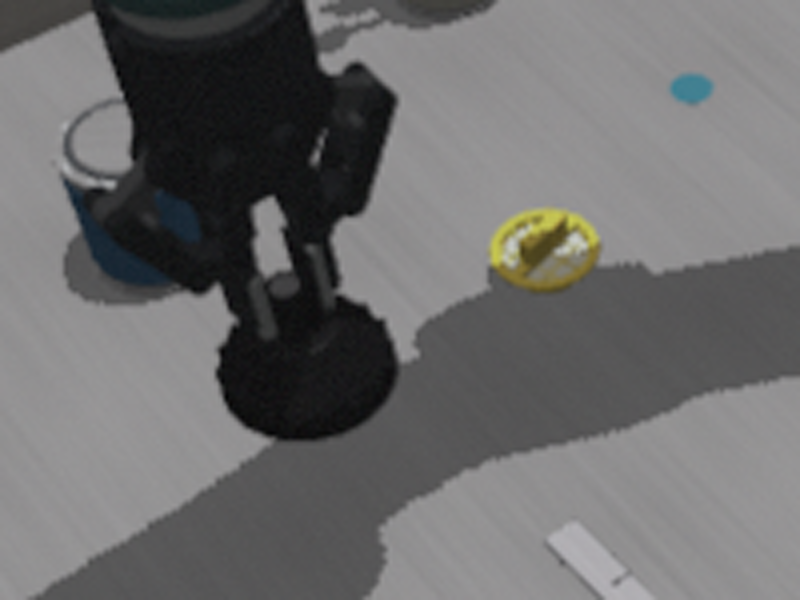

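The lid is held upright by its spout. Carrying it over the cup.

Request:
step_arm(
  series=[
    [[0,0,0,0.12,-0.083,0,1],[0,0,0,0.23,-0.16,0,1],[0,0,0,0.23,-0.16,0,1],[0,0,0,0.23,-0.16,0,1],[0,0,0,0.23,-0.16,0,1],[0,0,0,0.23,-0.16,0,1],[0,0,0,0.23,-0.16,0,1],[0,0,0,0.122,-0.08,0,1],[0,0,0,0,0,0,1],[0,0,0,0,0,0,1]],
  ],
)

```text
clock: 23.15
eef_pos: [467.7, 78.5, 164.8]
tool_rot: [-3.14, 0.001, 1.572]
force: [0.1, -1.1, -1.1]
width: 20.3
gripper_force: 58.8
```

Request:
step_arm(
  series=[
    [[0,0,0,0,0,0.06,1],[0,0,0,0,0,0.06,1],[0,0,0,0,0,0.06,1],[0,0,0,0,0,0.04,1],[0,0,0,0,0,0.03,1],[0,0,0,0,0,0,1],[0,0,0,0,0,0,1]],
  ],
)

```text
clock: 23.85
eef_pos: [468.1, 78.8, 128.0]
tool_rot: [3.141, -0.0, 1.571]
force: [0.3, 0.8, 0.2]
width: 20.3
gripper_force: 58.8
```

Request:
step_arm(
  series=[
    [[0,0,0,0,-0.004,0.02,1],[0,0,0,0,0,0.015,1],[0,0,0,0,0,0.01,1],[0,0,0,0,0,0.01,1],[0,0,0,0,0,0,1],[0,0,0,0,0,0,1]],
  ],
)

```text
clock: 24.45
eef_pos: [467.4, 78.7, 119.7]
tool_rot: [3.142, -0.0, 1.571]
force: [-0.4, 0.6, -0.5]
width: 20.4
gripper_force: 58.8
```

Request:
step_arm(
  series=[
    [[0,0,0,0,0,0.006,1],[0,0,0,0,0,0.006,1],[0,0,0,0,0,0,1],[0,0,0,0,0,0,1]],
  ],
)

```text
clock: 24.85
eef_pos: [467.4, 78.7, 117.9]
tool_rot: [3.142, 0.0, 1.571]
force: [0.3, 0.2, -0.5]
width: 20.5
gripper_force: 58.8
```

Request:
step_arm(
  series=[
    [[0,0,0,0,0,0.005,1],[0,0,0,0,0,0.003,1],[0,0,0,0,0,0,1],[0,0,0,0,0,0,1]],
  ],
)

```text
clock: 25.25
eef_pos: [467.6, 78.8, 117.6]
tool_rot: [3.141, 0.0, 1.571]
force: [-1.6, -0.7, 9.5]
width: 20.2
gripper_force: 60.0
```

Request:
step_arm(
  series=[
    [[0,0,0,0,0,0,0.4],[0,0,0,0,0,0,0.4],[0,0,0,0,0,0,0.4],[0,0,0,0,0,0,0.4],[0,0,0,0,0,-0.1,0.4],[0,0,0,0,0,-0.2,0.4],[0,0,0,0,0,-0.2,0.4],[0,0,0,0,0,0,0.4]],
  ],
)

```text
clock: 26.05
eef_pos: [469.7, 79.5, 194.8]
tool_rot: [3.135, -0.001, 1.571]
force: [-0.0, 0.3, -0.3]
width: 51.6
gripper_force: 0.0
```

Request:
step_arm(
  series=[
    [[0,0,0,-0.08,0.15,0,0.3],[0,0,0,-0.12,0.25,0,0.3],[0,0,0,-0.12,0.25,0,0.3],[0,0,0,-0.12,0.25,0,0.3],[0,0,0,-0.119,0.22,0,0.3],[0,0,0,0,0,0,0.3],[0,0,0,0,0,0,0.3]],
  ],
)

```text
clock: 26.75
eef_pos: [634.9, -5.6, 190.1]
tool_rot: [-3.139, -0.0, 1.57]
force: [-1.1, 0.5, -0.1]
width: 59.6
gripper_force: 0.0
```

```bash
python3 - <<'E'
from h import *
a=shot('top');b=shot('scene')
A=cv2.resize(a['img'][190:280,210:330],(400,300),interpolation=cv2.INTER_CUBIC);B=cv2.resize(b['img'][130:280,180:380],(400,300),interpolation=cv2.INTER_CUBIC)
cv2.imwrite('pics/g7.png',np.hstack([A,B])[:,:,::-1])
s=ctrl.read_state();print(s['eef_pos'],s['force'],s['width'])
red=lambda h,s,v:((h>170)|(h<8))&(s>150)
c,e=blob(b,red,(213,233),16);print(circ(b,e,30),cv2.contourArea(c))
E
```

```text
[634.04910454  -4.16822085 190.97260631] [-0.27747993  0.28970018  0.6103609 ] 59.78685423683601
[638.    2.3  35.9  50.6] 333.0
```

View pics/g7.png

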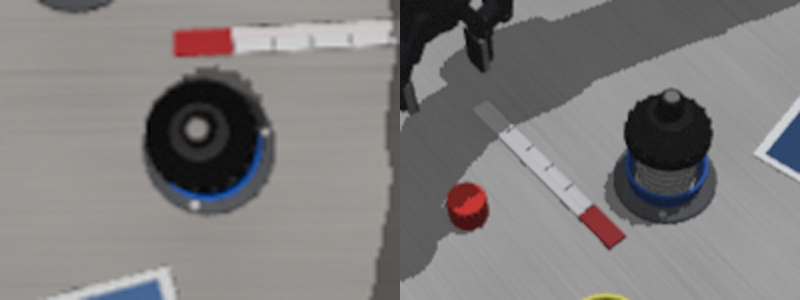

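The lid sits level on cup and sieve, with the spout top at left crop (197,127). Now the cap.

Request:
step_arm(
  series=[
    [[0,0,0,0,0.004,0.15,0.3],[0,0,0,0,0,0.2,0.3],[0,0,0,0,0,0.2,0.3],[0,0,0,0,0,0.2,0.3],[0,0,0,0,0,0.2,0.3],[0,0,0,0,0,0.15,0.3],[0,0,0,0,0,0.1,0.3],[0,0,0,0,0,0,0.3],[0,0,0,0,0,0,0.3]],
  ],
)

```text
clock: 27.75
eef_pos: [636.2, -4.5, 12.5]
tool_rot: [3.141, -0.0, 1.572]
force: [-0.3, 0.1, 0.1]
width: 59.6
gripper_force: 0.0
```

```bash
python3 - <<'E'
from h import *
a=shot('top');b=shot('scene')
print(onz(a,(269.1,228.1),136),onz(b,(315.5,178.5),136))
for p,(u,v) in((a,(269,228)),(b,(315,178))):
    g=cv2.cvtColor(p['img'],cv2.COLOR_RGB2GRAY).astype(int)[v-8:v+9,u-8:u+9];m=g>75
    n,l,st,ce=cv2.connectedComponentsWithStats(m.astype(np.uint8))
    k=l[8,8];
    if k: uv=ce[k]+[u-8,v-8];print(uv,st[k],onz(p,uv,136))
print(ctrl.read_state()['eef_pos'])
E
```

```text
[470.07600215  80.38761861 136.        ] [469.90176943  82.21387243 136.        ]
[268.55882353 228.32352941] [ 5  5  6  7 34] [469.60326979  81.56714688 136.        ]
[315.29139073 174.12582781] [  0   0  17  11 151] [463.98509289  74.82609716 136.        ]
[637.07966476  -4.83317947  13.27092645]
```

Request:
step_arm(
  series=[
    [[0,0,0,0,0,0.02,0.3],[0,0,0,0,0,0,1],[0,0,0,0,0,0,1],[0,0,0,0,0,0,1],[0,0,0,0,0,0,1],[0,0,0,0,0,0,1],[0,0,0,0,0,0,1],[0,0,0,0,0,0,1]],
  ],
)

```text
clock: 28.65
eef_pos: [636.3, -5.2, 9.5]
tool_rot: [3.141, 0.0, 1.571]
force: [-1.1, 0.1, 6.2]
width: 34.1
gripper_force: 59.8
```

Request:
step_arm(
  series=[
    [[0,0,0,0,0,-0.1,1],[0,0,0,0,0,-0.2,1],[0,0,0,0,0,-0.2,1],[0,0,0,0,0,-0.2,1],[0,0,0,0,0,-0.2,1],[0,0,0,0,0,-0.1,1],[0,0,0,0,0,0,1],[0,0,0,0,0,0,1]],
  ],
)

```text
clock: 29.45
eef_pos: [635.4, -5.4, 158.1]
tool_rot: [-3.141, 0.0, 1.571]
force: [-0.5, -0.5, -0.2]
width: 34.0
gripper_force: 59.7
```

```bash
python3 - <<'E'
from h import *
b=shot('scene')
s=ctrl.read_state();e=s['eef_pos'];print(e,s['width'])
u,v=[int(x) for x in proj(b,e)];print(u,v)
c=cv2.resize(b['img'][v-60:v+60,u-80:u+80],(640,480),interpolation=cv2.INTER_CUBIC);cv2.imwrite('pics/g8.png',c[:,:,::-1])
E
```

```text
[634.92472831  -5.39317104 157.29642928] 34.514585025343635
204 186
```

View pics/g8.png

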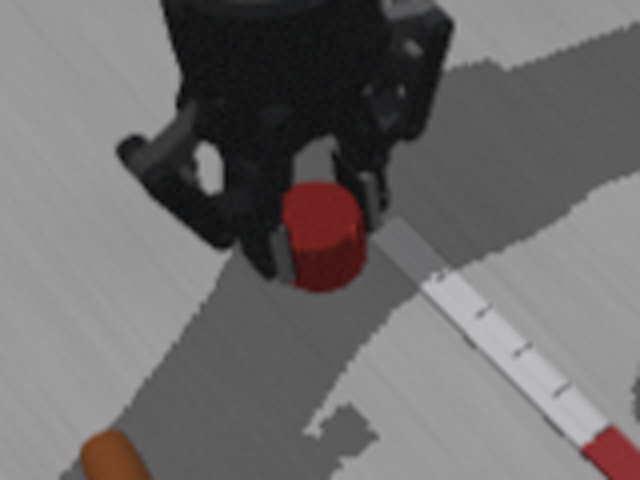

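The cap is held upright. Carrying it over the spout.

Request:
step_arm(
  series=[
    [[0,0,0,0.07,-0.12,0,1],[0,0,0,0.12,-0.25,0,1],[0,0,0,0.12,-0.25,0,1],[0,0,0,0.12,-0.25,0,1],[0,0,0,0.1,-0.2,0,1],[0,0,0,0.039,-0.045,0,1],[0,0,0,0,0,0,1],[0,0,0,0,0,0,1],[0,0,0,0,0,0,1]],
  ],
)

```text
clock: 30.4
eef_pos: [470.0, 79.5, 158.3]
tool_rot: [3.141, 0.0, 1.569]
force: [0.1, -0.4, 0.2]
width: 34.2
gripper_force: 59.8
```

```bash
python3 - <<'E'
from h import *
a=shot('top');b=shot('scene')
s=ctrl.read_state();e=s['eef_pos'];print(e,s['force'])
red=lambda h,s,v:((h>170)|(h<8))&(s>150)
for p in(a,b):
    u=proj(p,[*e[:2],165])
    try:
        c,el=blob(p,red,u,20);print(cv2.contourArea(c),el[0],u,circ(p,el,178))
    except Exception as x:print('none')
B=cv2.resize(b['img'][120:240,235:395],(640,480),interpolation=cv2.INTER_CUBIC);cv2.imwrite('pics/g9.png',B[:,:,::-1])
E
```

```text
[469.6350914   79.53007319 158.41487223] [-0.4515399   0.66276102 -1.02812219]
none
288.5 (317.0338439941406, 167.9810028076172) [np.float64(315.66699617025824), np.float64(166.63533966693964)] [476.9  90.2  28.7  58.4]
```

View pics/g9.png

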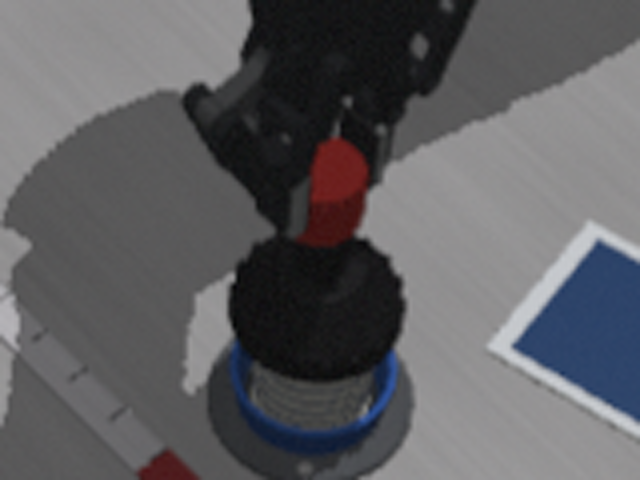

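The cap hangs above the spout. Shifting 1.5 mm in x, then lowering gently with a check on the force.

Request:
step_arm(
  series=[
    [[0,0,0,0.002,-0.01,0.04,1],[0,0,0,0,0,0.03,1],[0,0,0,0,0,0.02,1],[0,0,0,0,0,0.01,1],[0,0,0,0,0,0,1],[0,0,0,0,0,0,1]],
  ],
)

```text
clock: 31.1
eef_pos: [467.3, 80.6, 143.7]
tool_rot: [3.141, -0.0, 1.571]
force: [-0.3, -0.8, 0.5]
width: 34.5
gripper_force: 59.8
```

Request:
step_arm(
  series=[
    [[0,0,0,0,0,0.02,1],[0,0,0,0,0,0.01,1],[0,0,0,0,0,0,1]],
  ],
)

```text
clock: 31.4
eef_pos: [467.1, 80.5, 139.0]
tool_rot: [-3.141, 0.0, 1.571]
force: [-0.3, 0.1, 0.1]
width: 34.0
gripper_force: 59.8
```

No contact, so the cap is going over the spout.

Request:
step_arm(
  series=[
    [[0,0,0,0,0,0.03,1],[0,0,0,0,0,0.02,1],[0,0,0,0,0,0.01,1],[0,0,0,0,0,0.005,1],[0,0,0,0,0,0,1],[0,0,0,0,0,0,1]],
  ],
)

```text
clock: 32.0
eef_pos: [467.3, 80.5, 129.5]
tool_rot: [3.141, -0.0, 1.571]
force: [0.2, -0.3, -0.1]
width: 33.9
gripper_force: 59.8
```

Request:
step_arm(
  series=[
    [[0,0,0,0,0,0.007,1],[0,0,0,0,0,0.006,1],[0,0,0,0,0,0,1],[0,0,0,0,0,0,1]],
  ],
)

```text
clock: 32.4
eef_pos: [467.2, 80.5, 127.5]
tool_rot: [-3.142, 0.0, 1.571]
force: [-0.2, 1.3, -0.5]
width: 34.5
gripper_force: 59.8
```

Request:
step_arm(
  series=[
    [[0,0,0,0,0,0.004,1],[0,0,0,0,0,0.003,1],[0,0,0,0,0,0,1],[0,0,0,0,0,0,1]],
  ],
)

```text
clock: 32.8
eef_pos: [467.6, 80.6, 127.4]
tool_rot: [3.14, 0.0, 1.571]
force: [-2.5, -0.9, 10.1]
width: 33.9
gripper_force: 60.7
```

Seated at the expected height with contact. Releasing and withdrawing.

Request:
step_arm(
  series=[
    [[0,0,0,0,0,0,0.2],[0,0,0,0,0,0,0.2],[0,0,0,0,0,0,0.2],[0,0,0,0,0,0,0.2],[0,0,0,0,0,-0.1,0.2],[0,0,0,0,0,-0.2,0.2],[0,0,0,0,0,-0.2,0.2],[0,0,0,-0.2,0.2,0,0.2],[0,0,0,-0.25,0.2,0,0.2],[0,0,0,-0.25,0.2,0,0.2],[0,0,0,-0.25,0.2,0,0.2],[0,0,0,0,0,0,0.2]],
  ],
)

```text
clock: 34.0
eef_pos: [590.4, -70.0, 200.6]
tool_rot: [3.139, 0.004, 1.561]
force: [-0.9, -0.2, 0.6]
width: 68.2
gripper_force: 0.0
```

```bash
python3 - <<'E'
from h import *
a=shot('top');b=shot('scene')
A=cv2.resize(a['img'][190:280,210:330],(400,300),interpolation=cv2.INTER_CUBIC);B=cv2.resize(b['img'][130:280,180:380],(400,300),interpolation=cv2.INTER_CUBIC)
cv2.imwrite('pics/g10.png',np.hstack([A,B])[:,:,::-1])
s=ctrl.read_state();print(s['clock'],s['eef_pos'])
red=lambda h,s,v:((h>170)|(h<8))&(s>150)
for p,uv in((a,(269,227)),(b,(315,175))):
    c,e=blob(p,red,uv,16);print(cv2.contourArea(c),e[0],circ(p,e,154))
E
```

```text
34.1 [587.04108021 -63.00238998 200.66725537]
243.0 (268.64599609375, 227.86178588867188) [469.2  80.4  38.4  40.4]
422.5 (315.1064147949219, 178.66165161132812) [480.4  91.6  38.1  54. ]
```

View pics/g10.png

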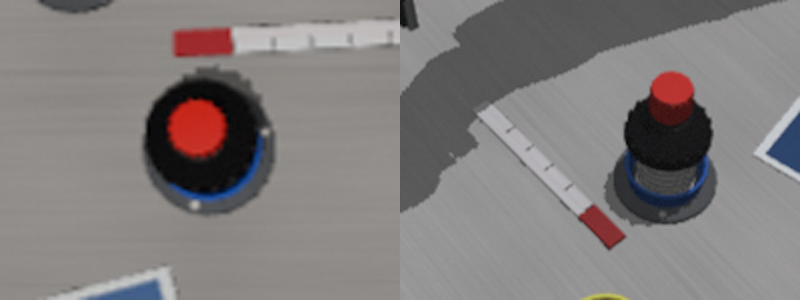

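The cap sits level on the lid at left crop (197,128) / right crop (672,95), the stack is upright in the blue stand, and the arm is clear. Handing in.

```bash
python3 -c "
from cell import ctrl
print(ctrl.finish_job())"
```

```text
the job is handed in; nothing more can be done
None
```

The job is handed in: the white cup stands in the blue-collared stand with the blue sieve, black lid and red cap each seated level in that order, everything is let go, the yellow sieve was not touched, and the clock read about 34 s.

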